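# Move the hanging paint caddy to the easel stand and stock it

## Task

Lift the paint caddy off the dark steel drying stand and carry it, level and without setting it down or dropping it, to the two brass hooks of the wooden easel stand, so that its bar hangs in both hooks. Then stand the pink bottle in the caddy's pink bay and the blue bottle in its blue bay, lowering them in rather than dropping them. Keep the yellow tub upright in the caddy's middle and leave the tape roll, jar and scraper where they are.

Things in the scene. Friction and masses are not known exactly. Their poses are not given: they have to be found in the camera images.
- easel_stand: Easel stand of light wood with two brass hooks, free at the start, fixed to the table, left or right. Origin: on the table below the seat point. Foot 150 x 170 x 10 mm; 22 mm square post 227 mm tall, near face 85 mm behind (+x). Two J hooks of 8 mm wire at y = +36 and -36 mm, joined to the post by a cross wire at its top. Bar goes in from above; nothing else between the hooks.
- easel_stand_seat (a point): Where the middle of the caddy's bar belongs on the easel stand: midway between the hooks, 217 mm above the table. x points level to the post, y runs along the hanging bar, z up. Each hook is a trough open upward, flat for 20 mm; its front tip (at x = -28 mm) tops out 18 mm above this point, its rear wire 14 mm above, from x = 30 mm on to the post.
- drying_stand_seat (a point): The same point on the drying stand, on which the caddy hangs at the start. That stand has the same shape and sizes as the easel stand but is all dark steel; it stands on the other side, left or right. The hooks are open to the front (-x): the caddy goes on and off from that side, its bar 30 to 60 mm above this point to pass the tips, as its walls hang under the wires.
- caddy: Paint caddy: off-white open tray 64 (x) by 204 (y) by 60 mm high, walls and floor 4 mm, about 0.45 kg. Origin: centre of its underside, z up. Strips 4 mm thick, 16 mm wide (x), at y = +52 and -52 mm rise to a bar along y, its centre at z = 147 mm. It hangs by the bar, resting loosely in the hooks, underside 70 mm above the table. Its axes agree with the drying stand's at the start.
- caddy_bar (a point): Middle of the caddy's flat-sided wooden bar, 12 mm thick (x) and 16 mm high, along the caddy's y, 100 mm clear between the strips; the place to hold it, between the hooks. 147 mm above the caddy's underside. Axes as the caddy's.
- pink_bay (a point): Centre of the floor of the pink end bay of the caddy (pink end wall and partition), at +76 mm along the caddy's y and 4 mm above its underside. Inside 56 mm (x) by 44 mm (y); the walls rise 56 mm above this point; the inner partition's strip and the bar rise to 151 mm above it and start 22 mm towards the caddy's middle. Axes as the caddy's.
- blue_bay (a point): Centre of the floor of the blue end bay, at -76 mm along the caddy's y; otherwise like the pink bay.
- pink_center (a point): Centre of the pink paint bottle, half-way up (75 mm above its foot): upright, 150 mm tall in all, body 36 mm in diameter up to 100 mm, a shoulder, then a white cylindrical cap 28 mm in diameter from 115 to 150 mm, good to grip. About 0.13 kg, z up. It stands on the table in front of the stands.
- blue_center (a point): Centre of the blue paint bottle, half-way up; the same size and shape as the pink one, also with a white cap. The bottles may have either order.
- tub_center (a point): Centre of the small yellow tub, 48 mm in diameter and 40 mm high, 60 g, standing loose in the caddy's middle compartment.
- tape: Roll of masking tape lying flat, 100 mm in diameter, 25 mm high; origin at the centre of its underside. To be left alone.
- jar: Closed round jar, 60 mm in diameter, 70 mm high, standing; origin at the centre of its underside. To be left alone.
- scraper: Paint scraper (spatula shape) 190 mm long, lying on the table; origin on its underside near its middle. To be left alone.
Mind the look-alikes: they are no part of the job. What is shaped like the caddy but orange is not meant.

How it is judged:
By the outcome, as a careful person would: the job done as asked, in the order asked, and still so for the second after the job is handed in, with the robot touching nothing.
It also fails if it takes over 72 s, if anything falls off the work surface, if the arm or the gripper's body presses on something with over 40 N, if the wrist force passes 120 N, or if a joint passes its speed limit or range.

## Robot

A 6-joint arm with a two-finger parallel gripper is mounted at the origin on the work surface. World frame = base frame: x ahead of the robot, y to its left, z up, the work surface at z = 0. Lengths are in m, angles in rad, forces in N, time in s.
With the tool pointing down it reaches from about 0.35 to 0.775 m from the base axis. Payload 7.3 kg.
Tool frame: the origin (TCP) lies at the very end of the fingers, on their centre line; the grasp point (between the pads) lies 19 mm behind it; z points along the fingers, y is the line along which they close (so a half turn about z gives the same grasp; the last joint's range is limited). The gripper opens to 92 mm and grips with 3 to 60 N. Pads are 19 mm wide; open, the fingers measure 130 mm over their backs; the gripper's body (75 mm by 190 mm) begins 47 mm behind the grasp point.
Start: joints at [1.13, 0.342, 1.524, -0, 1.275, -0.146], TCP at [0.153, 0.502, 0.227] pointing down, gripper open.
Joint ranges: [-2.53, 2.53], [-0.77, 2.02], [0.04, 2.7], [-1, 4.14], [0.28, 2.66], [-3.11, 3.11]. Speed limits (rad/s): [2.57, 2.57, 3.14, 3.14, 3.14, 3.14].

## Interface

Orientations are given as [roll, pitch, yaw] about the fixed x, y, z axes, in that order (R = Rz(yaw) Ry(pitch) Rx(roll)).
In Python, from cell import robot gives the robot as it stands. The module is installed in compiled form; this text tells all that it offers.
- The arm moves only by the tool arm_command, never from a script. Its argument "moves" is a list of rows, each a list of 3 entries, a list of its own where there are three numbers: the shift along the tool's x, y, z in m, then the turn, a rotation vector about the tool's x, y, z in rad, then the finger opening in m, from 0 to 0.0918. In form: [[[dx, dy, dz], [ax, ay, az], claw], ...]. A call has exactly 5 rows; each row is the pose to reach, as a shift and turn from the pose commanded when the call began, along the tool's axes at that moment; what a row does not reach only later rows make up. A row lasts 1/10 s, in which the tool goes at most 50 mm and 8.59 degrees, less where a joint would pass 70% of its speed; a pose out of reach is approached as far as the arm can. A call with a gripper value outside its range is refused whole. The fingers move at their own pace and stop on an object; "squeeze" is the grip in N (left out, the last holds). Time passes only in rows, so rows that repeat a pose let the fingers close, or fill a call up. It gives the time, the measured TCP pose, the force, the opening and the grip force at its end, in the units of the state.
- robot.observe(): the state, without advancing time (a new reading comes with each control period).
- robot.read_camera(name): name is "scene" or "top" or "wrist"; returns the picture (420x560x3 uint8, red, green, blue); there is no depth.
- robot.camera_model(name): a dict with "fx", "fy", "cx", "cy" (pixels), "R" (3x3) and "t" (3): a world point X has camera coordinates R X + t. Camera axes: x right, y down, z forward; pixel columns grow to the right and rows downward; lengths in m; the calibration is good to about 2 mm. A picture is of the moment at which its call begins: read the wrist's pose just before it. camera_model takes no time and is no camera call; for the wrist camera it gives the pose at the moment of the call.
- robot.hand_in(): hands the job in; it is judged then, once.
The state is a dict: "time": time; "qpos": joint angles; "qvel": joint speeds; "joint_efforts": joint torques, N m; "tool_pos": TCP position; "tool_rot": TCP orientation; "contact_force": force on the tool from outside, world axes, zero at the start; "torque": the same for the moment, N m; "opening": finger opening in m; "grip_force": force on a finger pad.
Only numpy, scipy, OpenCV 4.12 (cv2) and the standard library are available. Lean on these libraries where they do the work, as an engineer would, in place of code of your own. Each camera call takes 0.05 s, during which the arm holds its last target. There are 200 camera calls.

## Working session

There is one attempt and no reset: what is moved stays moved. The work goes in short steps, Python scripts to look and compute and a tool call to move; the robot and the scene stay as the last step left them, time stands still between calls to the robot, and variables do not carry over. Pictures are saved under pics/ and viewed, at most 10 in all, crops included, and the job is handed in when it is done.

Besides the shell and the picture viewer there is one more tool, called after "Request:" by a JSON object that holds its "name" and its "arguments", one argument or row to a line. arm_command: Moves the arm, as the interface text tells. Its arguments: {"type":"object","properties":{"moves":{"type":"array"},"squeeze":{"type":"number"}},"required":["moves"]}

```bash
mkdir -p pics; cat > h.py <<'E'
import numpy as np, cv2
from cell import robot
def shot(c,n,s=1,crop=None):
    im=robot.read_camera(c)
    np.save(f'pics/{n}.npy',im)
    out(im,n,s,crop)
def out(im,n,s=1,crop=None):
    if crop: x0,y0,x1,y1=crop; im=im[y0:y1,x0:x1]
    im=cv2.resize(im,None,fx=s,fy=s,interpolation=cv2.INTER_CUBIC)
    cv2.imwrite(f'pics/{n}.png',im[:,:,::-1])
def pz(m,u,v,z):
    "pixel on the plane of height z"
    d=m['R'].T@np.array([(u-m['cx'])/m['fx'],(v-m['cy'])/m['fy'],1]); c=-m['R'].T@m['t']
    return c+d*(z-c[2])/d[2]
def proj(m,X):
    p=np.array(m['R'])@np.array(X)+m['t']; return [m['fx']*p[0]/p[2]+m['cx'],m['fy']*p[1]/p[2]+m['cy']]
E
python3 - <<'E'
from h import *
shot('scene','s1',1.4); shot('top','t1',1.4)
for c in('scene','top'):
    m=robot.camera_model(c); print(c,m['fx'],(-m['R'].T@m['t']).round(3),m['R'].round(3).tolist())
o=robot.observe(); print(o['time'],o['tool_pos'],o['tool_rot'],o['opening'])
E
```

```text
scene 453.9778433409008 [ 1.276 -0.469  0.905] [[0.486, 0.874, 0.001], [0.531, -0.294, -0.795], [-0.694, 0.387, -0.607]]
top 424.2987544847753 [ 0.239 -0.015  1.118] [[0.014, -1.0, -0.02], [-0.982, -0.01, -0.187], [0.186, 0.022, -0.982]]
0.1 [0.15236997 0.50202514 0.22612984] [-3.14026016e+00 -1.83468024e-04  2.84676498e+00] 0.09183010544685768
```

View pics/s1.png

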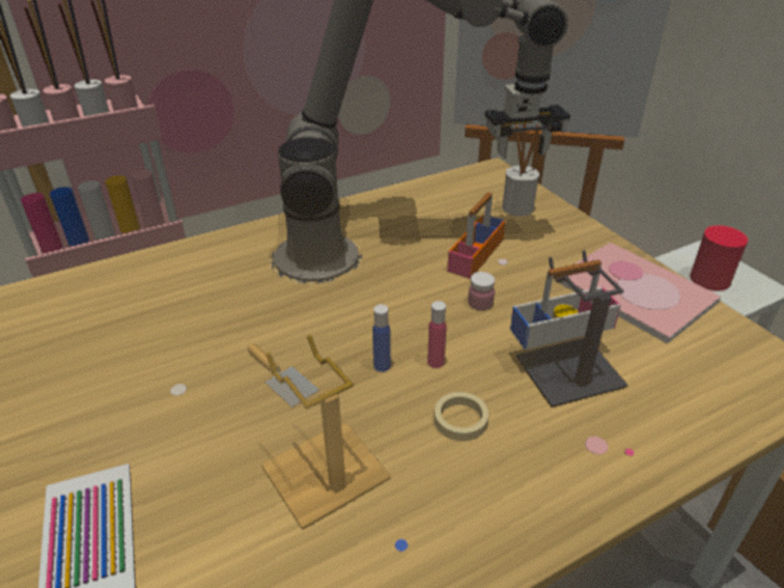

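View pics/t1.png

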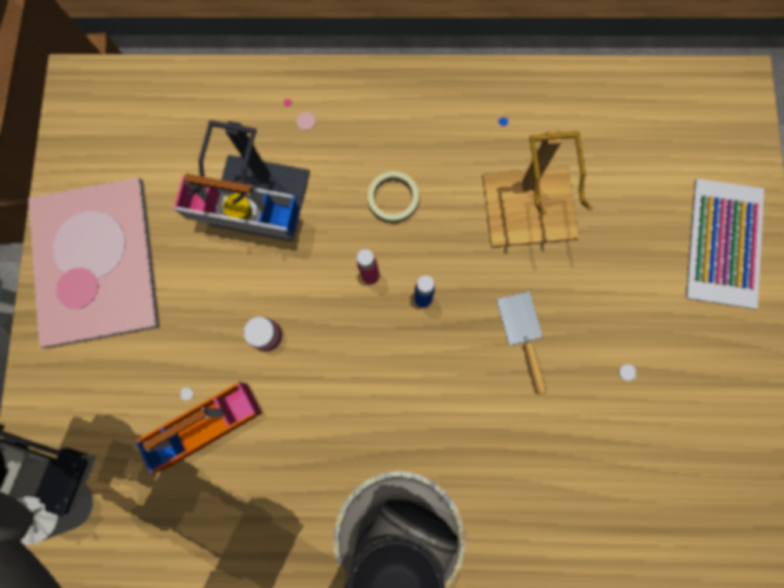

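```bash
python3 - <<'E'
from h import *
t=np.load('pics/t1.npy'); s=np.load('pics/s1.npy')
def g(im,x0,y0,w=98,h=98,k=4):
    a=cv2.resize(im[y0:y0+h,x0:x0+w],None,fx=k,fy=k,interpolation=cv2.INTER_CUBIC).copy()
    for i in range(0,w):
        if (x0+i)%10==0: cv2.line(a,(i*k+2,0),(i*k+2,6),(255,0,0),1); cv2.putText(a,str(x0+i),(i*k-8,16),0,.35,(255,255,255) ,1)
    for i in range(0,h):
        if (y0+i)%10==0: cv2.line(a,(0,i*k+2),(6,i*k+2),(255,0,0),1); cv2.putText(a,str(y0+i),(8,i*k+6),0,.35,(255,255,255),1)
    return a
A=np.hstack([g(t,122,80,98,100),g(t,340,88,98,100)]); cv2.imwrite('pics/c1.png',A[:,:,::-1])
B=np.hstack([g(s,362,170,98,120),g(s,174,235,98,120)]); cv2.imwrite('pics/c2.png',B[:,:,::-1])
E
```

```text
(no output)
```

View pics/c1.png

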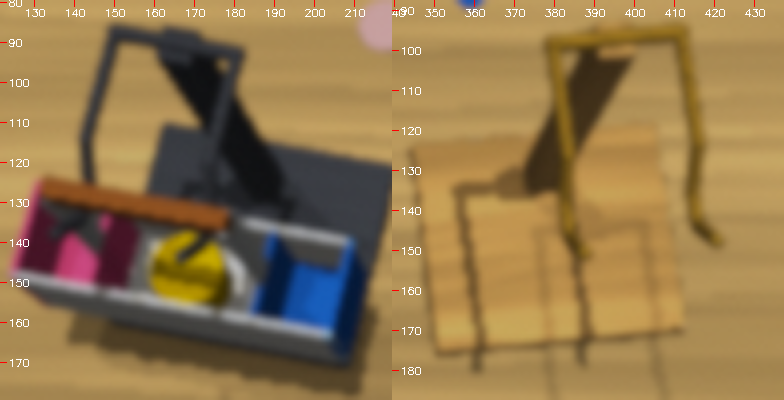

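View pics/c2.png

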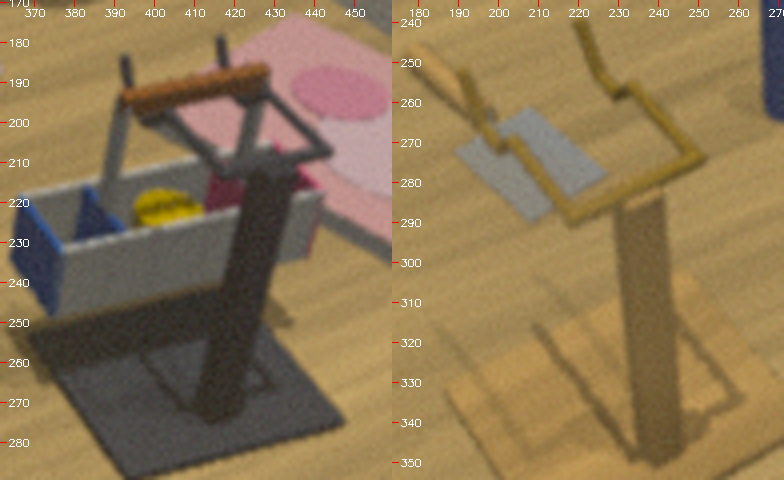

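```bash
cat >> h.py <<'E'
from scipy.optimize import least_squares
def fit(obs,x0):
    "obs: (camera, local xyz, u, v); pose x,y,yaw"
    M={c:robot.camera_model(c) for c in('scene','top')}
    def r(p):
        c,s=np.cos(p[2]),np.sin(p[2]); e=[]
        for cam,(x,y,z),u,v in obs: e+=list(np.array(proj(M[cam],[p[0]+c*x-s*y,p[1]+s*x+c*y,z]))-[u,v])
        return e
    q=least_squares(r,x0,loss='soft_l1'); return q.x,np.array(r(q.x)).reshape(-1,2)
E
python3 - <<'E'
from h import *
T,S='top','scene'
e=[(T,(-.028,.036,.235),387.5,152),(T,(-.028,-.036,.235),421,149),(S,(-.028,-.036,.235),191,252),(S,(-.028,.036,.235),220,240),
(T,(.085,.036,.231),378.5,98),(T,(.085,-.036,.231),413,95),(S,(.085,-.036,.231),220,289),(S,(.085,.036,.231),252,273)]
p,r=fit(e,[.5,-.25,0]);print('easel',p.round(4),r.round(1).tolist())
h=.130
c=[(T,(-.032,.102,h),125,148),(T,(-.032,-.102,h),205.5,164),(T,(.032,-.102,h),210,140),(S,(.032,-.102,h),377,231.5),(S,(.032,.102,h),442.5,217.5),(S,(-.032,-.102,h),367,217.5),(S,(.032,-.102,.07),376,249)]
p,r=fit(c,[.5,.25,0]);print('caddy',p.round(4),r.round(1).tolist())
m=robot.camera_model(T); s=robot.camera_model(S)
# bottles caps top z=.15 ; px guesses from 1.4x pictures
for n,tu,tv,su,sv in(('pink',366,257.5,438,307),('blue',425.5,284,381,310)):
    print(n,pz(m,tu/1.4,tv/1.4,.15).round(4),pz(s,su/1.4,sv/1.4,.15).round(4))
print('jar',pz(m,260/1.4,333/1.4,.07),'tape',pz(m,393/1.4,196/1.4,.02),'scr',pz(m,510/1.4,300/1.4,0))
E
```

```text
easel [ 0.5724 -0.2528  0.1257] [[0.6, -4.7], [0.1, -5.5], [2.2, 1.6], [2.2, 0.5], [1.2, 1.7], [-1.2, 1.0], [-0.6, -2.9], [-2.3, -2.0]]
caddy [ 0.5803  0.2943 -0.1895] [[-1.2, 0.5], [-1.2, 0.2], [0.4, -0.4], [-0.1, 1.0], [1.1, 0.1], [-0.9, 0.6], [-1.8, 0.3]]
pink [0.4769 0.0587 0.15  ] [0.4842 0.0557 0.15  ]
blue [ 0.4326 -0.0413  0.15  ] [ 0.4397 -0.0436  0.15  ]
jar [0.35670303 0.25045836 0.07      ] tape [0.63209324 0.01897881 0.02      ] scr [ 0.43311455 -0.20623749  0.        ]
```

```bash
cat >> h.py <<'E'
from scipy.spatial.transform import Rotation as Ro
def to(x,y,z,a):
    "shift and turn in tool axes to a tool-down pose closing along world angle a"
    o=robot.observe(); R=Ro.from_euler('xyz',o['tool_rot']); T=Ro.from_euler('xyz',[np.pi,0,np.pi/2+a])
    print('t',round(o['time'],2),'at',o['tool_pos'].round(4),'rot',o['tool_rot'].round(3),'op',round(o['opening'],4),'F',np.round(o['contact_force'],1))
    print(' shift',R.inv().apply(np.array([x,y,z])-o['tool_pos']).round(4),'turn',(R.inv()*T).as_rotvec().round(4))
E
python3 - <<'E'
from h import *
to(.57,.29,.36,-.19)
m=robot.camera_model('wrist');o=robot.observe();R=Ro.from_euler('xyz',o['tool_rot'])
print('cam in tool',R.inv().apply(-m['R'].T@m['t']-o['tool_pos']).round(3),'axes in tool (rows x,y,z of cam)',(m['R']@R.as_matrix()).round(2).tolist(),m['fx'])
T,S='top','scene'
for cx in(.085,.09,.096):
  e=[(T,(-.028,.036,.235),387.5,152),(T,(-.028,-.036,.235),421,149),(S,(-.028,-.036,.235),191,252),(S,(-.028,.036,.235),220,240),
  (T,(cx,.036,.231),378.5,98),(T,(cx,-.036,.231),413,95),(S,(cx,-.036,.231),220,289),(S,(cx,.036,.231),252,273)]
  p,r=fit(e,[.5,-.25,0]);print('easel',p.round(4),r.round(1).tolist())
E
```

```text
t 0.1 at [0.1524 0.502  0.2261] rot [-3.14  -0.     2.847] op 0.0918 F [ 0.4  0.6 -0.4]
 shift [-0.4612 -0.0817 -0.1338] turn [-1.200e-03  8.000e-04  1.466e+00]
cam in tool [ 0.075 -0.    -0.157] axes in tool (rows x,y,z of cam) [[0.0, 1.0, -0.0], [-0.96, 0.0, -0.28], [-0.28, 0.0, 0.96]] 356.0550361747302
easel [ 0.5724 -0.2528  0.1257] [[0.6, -4.7], [0.1, -5.5], [2.2, 1.6], [2.2, 0.5], [1.2, 1.7], [-1.2, 1.0], [-0.6, -2.9], [-2.3, -2.0]]
easel [ 0.5692 -0.2531  0.1191] [[0.7, -3.4], [0.3, -3.9], [1.5, 0.6], [1.7, -0.2], [1.3, 0.8], [-1.1, 0.4], [-0.4, -2.3], [-2.0, -1.3]]
easel [ 0.5648 -0.2535  0.1156] [[0.9, -1.5], [0.5, -1.9], [0.7, -0.6], [0.8, -1.3], [1.2, 0.1], [-1.1, -0.3], [-0.1, -1.8], [-1.6, -0.8]]
```

Request:
{"name": "arm_command", "arguments": {
  "moves": [
    [[0,0,-0.05],[0,0,0.1],0.06],
    [[-0.04,-0.01,-0.08],[0,0,0.25],0.06],
    [[-0.08,-0.015,-0.11],[0,0,0.4],0.06],
    [[-0.125,-0.02,-0.134],[0,0,0.55],0.06],
    [[-0.175,-0.03,-0.134],[0,0,0.7],0.06]
  ]
}}

```text
time: 0.6
tool_pos: [0.31, 0.4245, 0.3639]
tool_rot: [3.136, -0.002, 2.142]
contact_force: [0.6, 1.4, 0.2]
opening: 0.0609
grip_force: 0.0
```

```bash
python3 -c "
from h import *
to(.58,.294,.36,-.19)"
```

```text
t 0.6 at [0.31   0.4245 0.3639] rot [ 3.136e+00 -2.000e-03  2.142e+00] op 0.0609 F [0.6 1.4 0.2]
 shift [-0.2558  0.1565  0.0044] turn [ 0.0049 -0.0038  0.7613]
```

Request:
{"name": "arm_command", "arguments": {
  "moves": [
    [[-0.04,0.025,0],[0,0,0.15],0.06],
    [[-0.08,0.05,0],[0,0,0.3],0.06],
    [[-0.12,0.075,0],[0,0,0.45],0.06],
    [[-0.16,0.1,0],[0,0,0.6],0.06],
    [[-0.2,0.12,0],[0,0,0.75],0.06]
  ]
}}

```text
time: 1.1
tool_pos: [0.5197, 0.3208, 0.3599]
tool_rot: [-3.141, 0.0, 1.39]
contact_force: [0.9, 1.1, 0.4]
opening: 0.06
grip_force: 0.0
```

Request:
{"name": "arm_command", "arguments": {
  "moves": [
    [[0.01,0.04,0],[0,0,0.01],0.06],
    [[0.015,0.055,0.002],[0,0,0.01],0.06],
    [[0.015,0.06,0.002],[0,0,0.01],0.06],
    [[0.015,0.06,0.002],[0,0,0.01],0.06],
    [[0.015,0.06,0.002],[0,0,0.01],0.06]
  ]
}}

```text
time: 1.6
tool_pos: [0.5788, 0.3267, 0.359]
tool_rot: [-3.141, -0.0, 1.388]
contact_force: [-0.2, 0.7, 0.3]
opening: 0.0602
grip_force: 0.0
```

```bash
python3 -c "
from h import *
to(.58,.294,.36,-.19)
m=robot.camera_model('wrist'); shot('wrist','w1',1.4)
c,s=np.cos(-.19),np.sin(-.19)
for X in([-.006,-.05,.225],[.006,-.05,.225],[-.006,.05,.225],[.006,.05,.225],[-.028,.036,.235],[-.028,-.036,.235]):
  print(X,np.round(1.4*np.array(proj(m,[.5803+c*X[0]-s*X[1],.2943+s*X[0]+c*X[1],X[2]]))))"
```

```text
t 1.6 at [0.5788 0.3267 0.359 ] rot [-3.141 -0.     1.388] op 0.0602 F [-0.2  0.7  0.3]
 shift [-0.0319  0.0071 -0.001 ] turn [-0.0001 -0.0002  0.0068]
[-0.006, -0.05, 0.225] [394. 399.]
[0.006, -0.05, 0.225] [413. 399.]
[-0.006, 0.05, 0.225] [395. 247.]
[0.006, 0.05, 0.225] [416. 247.]
[-0.028, 0.036, 0.235] [357. 274.]
[-0.028, -0.036, 0.235] [359. 386.]
```

View pics/w1.png

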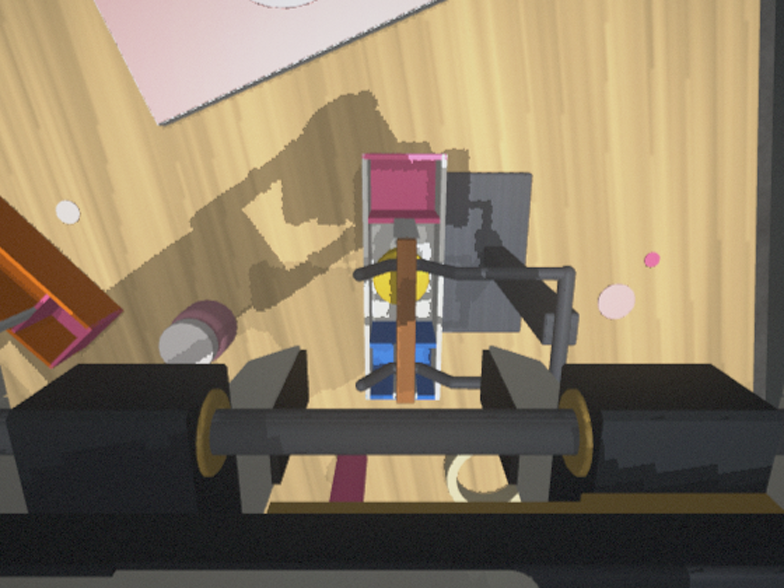

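Request:
{"name": "arm_command", "arguments": {
  "moves": [
    [[-0.02,0.006,0],[0,0,0.007],0.06],
    [[-0.03,0.008,0.03],[0,0,0.007],0.06],
    [[-0.03,0.008,0.065],[0,0,0.007],0.06],
    [[-0.03,0.008,0.1],[0,0,0.007],0.06],
    [[-0.03,0.008,0.11],[0,0,0.007],0.06]
  ]
}}

```text
time: 2.15
tool_pos: [0.5796, 0.2951, 0.2456]
tool_rot: [-3.136, 0.003, 1.381]
contact_force: [-0.1, 0.4, -0.9]
opening: 0.0599
grip_force: 0.0
```

```bash
python3 -c "
from h import *
to(.581,.296,.198,-.19)"
```

```text
t 2.15 at [0.5796 0.2951 0.2456] rot [-3.136e+00  3.000e-03  1.381e+00] op 0.0599 F [-0.1  0.4 -0.9]
 shift [0.0013 0.0015 0.0476] turn [-0.0052  0.003  -0.0001]
```

Request:
{"name": "arm_command", "arguments": {
  "moves": [
    [[0,0.001,0.025],[0,0,0],0.06],
    [[0,0.001,0.045],[0,0,0],0.06],
    [[0,0.001,0.05],[0,0,0],0.06],
    [[0,0.001,0.05],[0,0,0],0.06],
    [[0,0.001,0.05],[0,0,0],0.06]
  ]
}}

```text
time: 2.65
tool_pos: [0.5837, 0.2957, 0.2007]
tool_rot: [3.139, -0.002, 1.38]
contact_force: [0.5, 0.4, -0.4]
opening: 0.0597
grip_force: 0.0
```

Request:
{"name": "arm_command", "arguments": {
  "moves": [
    [[0,0,0],[0,0,0],0.03],
    [[0,0,0],[0,0,0],0.02],
    [[0,0,0],[0,0,0],0.012],
    [[0,0,0],[0,0,0],0.004],
    [[0,0,0],[0,0,0],0.004]
  ],
  "squeeze": 40
}}

```text
time: 3.15
tool_pos: [0.5831, 0.2952, 0.1987]
tool_rot: [3.142, -0.0, 1.38]
contact_force: [-0.8, 0.1, 0.2]
opening: 0.0247
grip_force: 0.0
```

Request:
{"name": "arm_command", "arguments": {
  "moves": [
    [[0,0,0],[0,0,0],0.004],
    [[0,0,0],[0,0,0],0.004],
    [[0,0,0],[0,0,0],0.004],
    [[0,0,0],[0,0,0],0.004],
    [[0,0,0],[0,0,0],0.004]
  ]
}}

```text
time: 3.65
tool_pos: [0.5826, 0.2953, 0.1987]
tool_rot: [-3.141, 0.0, 1.38]
contact_force: [-5.8, -0.1, 1.8]
opening: 0.0117
grip_force: 40.0
```

Request:
{"name": "arm_command", "arguments": {
  "moves": [
    [[0,0,-0.004],[0,0,0],0.004],
    [[0,0,-0.012],[0,0,0],0.004],
    [[0,0,-0.022],[0,0,0],0.004],
    [[0,0,-0.034],[0,0,0],0.004],
    [[0,0,-0.045],[0,0,0],0.004]
  ]
}}

```text
time: 4.15
tool_pos: [0.5834, 0.2952, 0.2451]
tool_rot: [3.14, -0.001, 1.38]
contact_force: [-0.3, -1.2, -4.4]
opening: 0.0115
grip_force: 40.0
```

Request:
{"name": "arm_command", "arguments": {
  "moves": [
    [[0,0,0],[0,0,0],0.004],
    [[0,-0.004,0],[0,0,0],0.004],
    [[0,-0.014,0],[0,0,0],0.004],
    [[0,-0.028,0],[0,0,0],0.004],
    [[0,-0.045,0],[0,0,0],0.004]
  ]
}}

```text
time: 4.65
tool_pos: [0.5376, 0.3037, 0.2428]
tool_rot: [-3.14, 0.001, 1.38]
contact_force: [-1.0, 0.1, -5.4]
opening: 0.0116
grip_force: 40.0
```

```bash
python3 -c "
from h import *
to(.47,.29,.30,-.19)
to(.47,-.20,.30,.11)
"
```

```text
t 4.65 at [0.5376 0.3037 0.2428] rot [-3.14e+00  1.00e-03  1.38e+00] op 0.0116 F [-1.   0.1 -5.4]
 shift [-0.0263 -0.0638 -0.0571] turn [-0.0014  0.0007 -0.0013]
t 4.65 at [0.5376 0.3037 0.2428] rot [-3.14e+00  1.00e-03  1.38e+00] op 0.0116 F [-1.   0.1 -5.4]
 shift [-0.5074  0.0293 -0.0569] turn [-0.0015  0.0005 -0.3013]
```

Request:
{"name": "arm_command", "arguments": {
  "moves": [
    [[0,-0.018,0],[0,0,0],0.004],
    [[0,-0.036,-0.008],[0,0,0],0.004],
    [[0,-0.05,-0.022],[0,0,0],0.004],
    [[0,-0.058,-0.038],[0,0,0],0.004],
    [[0,-0.062,-0.054],[0,0,0],0.004]
  ]
}}

```text
time: 5.15
tool_pos: [0.4766, 0.3159, 0.2991]
tool_rot: [3.141, -0.0, 1.381]
contact_force: [1.4, -0.1, -4.9]
opening: 0.0114
grip_force: 40.0
```

Request:
{"name": "arm_command", "arguments": {
  "moves": [
    [[0,0,-0.012],[0,0,0],0.004],
    [[-0.004,0,-0.02],[0,0,0],0.004],
    [[-0.012,0,-0.024],[0,0,0],0.004],
    [[-0.026,0,-0.025],[0,0,0],0.004],
    [[-0.044,0.0,-0.025],[0,0,0],0.004]
  ]
}}

```text
time: 5.65
tool_pos: [0.4693, 0.2711, 0.3219]
tool_rot: [-3.141, 0.001, 1.38]
contact_force: [0.1, -0.3, -5.0]
opening: 0.0114
grip_force: 40.0
```

Request:
{"name": "arm_command", "arguments": {
  "moves": [
    [[-0.022,0.001,0],[0,0,-0.01],0.004],
    [[-0.046,0.002,0],[0,0,-0.025],0.004],
    [[-0.071,0.004,0],[0,0,-0.04],0.004],
    [[-0.096,0.005,0],[0,0,-0.06],0.004],
    [[-0.121,0.006,0],[0,0,-0.08],0.004]
  ]
}}

```text
time: 6.15
tool_pos: [0.4517, 0.1502, 0.3219]
tool_rot: [-3.14, 0.001, 1.46]
contact_force: [0.3, 0.2, -4.9]
opening: 0.0119
grip_force: 40.0
```

```bash
python3 -c "
from h import *
to(.47,-.20,.32,.11)
"
```

```text
t 6.15 at [0.4517 0.1502 0.3219] rot [-3.14e+00  1.00e-03  1.46e+00] op 0.0119 F [ 0.3  0.2 -4.9]
 shift [-0.346   0.057   0.0021] turn [-0.0015  0.0006 -0.221 ]
```

Request:
{"name": "arm_command", "arguments": {
  "moves": [
    [[-0.025,0.003,0],[0,0,-0.02],0.004],
    [[-0.05,0.006,0],[0,0,-0.04],0.004],
    [[-0.078,0.01,0],[0,0,-0.06],0.004],
    [[-0.106,0.014,0],[0,0,-0.08],0.004],
    [[-0.134,0.018,0],[0,0,-0.1],0.004]
  ]
}}

```text
time: 6.65
tool_pos: [0.4545, 0.0152, 0.322]
tool_rot: [-3.14, 0.0, 1.56]
contact_force: [1.5, -0.2, -5.0]
opening: 0.0118
grip_force: 40.0
```

Request:
{"name": "arm_command", "arguments": {
  "moves": [
    [[-0.028,0.001,0],[0,0,-0.02],0.004],
    [[-0.056,0.002,0],[0,0,-0.04],0.004],
    [[-0.084,0.003,0],[0,0,-0.06],0.004],
    [[-0.112,0.004,0],[0,0,-0.08],0.004],
    [[-0.14,0.005,0],[0,0,-0.1],0.004]
  ]
}}

```text
time: 7.15
tool_pos: [0.4578, -0.1246, 0.322]
tool_rot: [-3.14, -0.001, 1.66]
contact_force: [1.0, -0.3, -5.2]
opening: 0.0113
grip_force: 40.0
```

```bash
python3 -c "
from h import *
to(.455,-.285,.32,.11)
"
```

```text
t 7.15 at [ 0.4578 -0.1246  0.322 ] rot [-3.14e+00 -1.00e-03  1.66e+00] op 0.0113 F [ 1.  -0.3 -5.2]
 shift [-0.1595 -0.017   0.0019] turn [-0.0014 -0.0005 -0.0212]
```

Request:
{"name": "arm_command", "arguments": {
  "moves": [
    [[-0.026,-0.003,0],[0,0,-0.01],0.004],
    [[-0.052,-0.006,0],[0,0,-0.02],0.004],
    [[-0.078,-0.01,0],[0,0,-0.021],0.004],
    [[-0.102,-0.012,0],[0,0,-0.021],0.004],
    [[-0.124,-0.015,0],[0,0,-0.021],0.004]
  ]
}}

```text
time: 7.65
tool_pos: [0.4537, -0.2494, 0.3218]
tool_rot: [-3.14, -0.001, 1.679]
contact_force: [1.4, -0.1, -4.6]
opening: 0.0117
grip_force: 40.0
```

Request:
{"name": "arm_command", "arguments": {
  "moves": [
    [[-0.017,-0.001,0],[0,0,0],0.004],
    [[-0.028,-0.002,0],[0,0,0],0.004],
    [[-0.034,-0.002,0],[0,0,0],0.004],
    [[-0.035,-0.002,0],[0,0,0],0.004],
    [[-0.035,-0.002,0],[0,0,0],0.004]
  ]
}}

```text
time: 8.15
tool_pos: [0.4571, -0.2822, 0.3226]
tool_rot: [-3.142, -0.001, 1.681]
contact_force: [-0.1, 0.0, -3.7]
opening: 0.0112
grip_force: 40.0
```

```bash
python3 -c "
from h import *
to(.563,-.2535,.245,.11)
m=robot.camera_model('wrist'); shot('wrist','w2',1.4)
c,s=np.cos(.11),np.sin(.11)
for X in([-.028,.036,.235],[-.028,-.036,.235],[.03,.036,.231],[.03,-.036,.231],[.096,.036,.231],[.096,-.036,.231]):
  print(X,np.round(1.4*np.array(proj(m,[.563+c*X[0]-s*X[1],-.2535+s*X[0]+c*X[1],X[2]]))))"
```

```text
t 8.15 at [ 0.4571 -0.2822  0.3226] rot [-3.142e+00 -1.000e-03  1.681e+00] op 0.0112 F [-0.1  0.  -3.7]
 shift [0.0168 0.1084 0.0776] turn [-0.     -0.0006  0.0005]
[-0.028, 0.036, 0.235] [558. 196.]
[-0.028, -0.036, 0.235] [546. 335.]
[0.03, 0.036, 0.231] [673. 195.]
[0.03, -0.036, 0.231] [652. 332.]
[0.096, 0.036, 0.231] [807. 195.]
[0.096, -0.036, 0.231] [776. 332.]
```

View pics/w2.png

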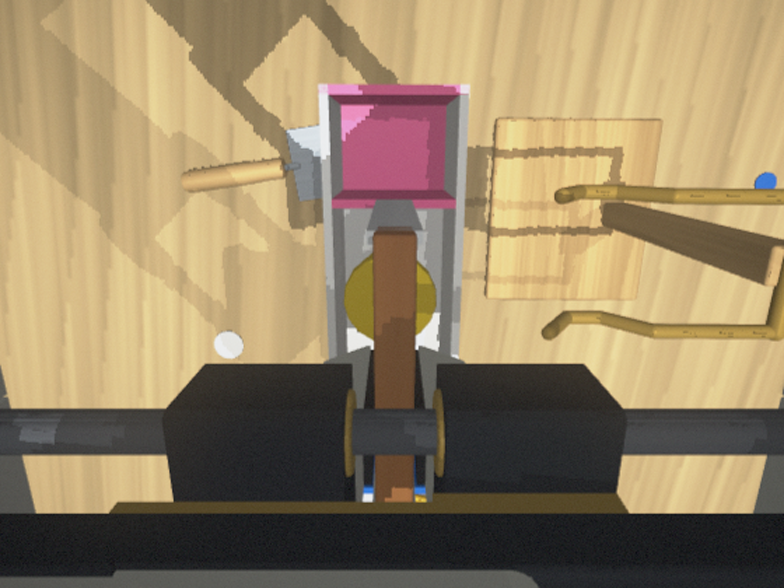

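Request:
{"name": "arm_command", "arguments": {
  "moves": [
    [[0.004,0,0.008],[0,0,0],0.004],
    [[0.01,0,0.024],[0,0,0],0.004],
    [[0.015,0,0.044],[0,0,0],0.004],
    [[0.017,0,0.062],[0,0,0],0.004],
    [[0.017,0,0.078],[0,0,0],0.004]
  ]
}}

```text
time: 8.7
tool_pos: [0.4549, -0.2642, 0.2433]
tool_rot: [-3.141, -0.001, 1.682]
contact_force: [-0.3, -1.5, -4.8]
opening: 0.0117
grip_force: 40.0
```

Request:
{"name": "arm_command", "arguments": {
  "moves": [
    [[0,0.004,0],[0,0,0],0.004],
    [[0,0.014,0],[0,0,0],0.004],
    [[0,0.028,0],[0,0,0],0.004],
    [[0,0.044,0],[0,0,0],0.004],
    [[0,0.062,0],[0,0,0],0.004]
  ]
}}

```text
time: 9.2
tool_pos: [0.5185, -0.2589, 0.246]
tool_rot: [3.139, 0.001, 1.681]
contact_force: [-0.0, -0.5, -4.6]
opening: 0.0114
grip_force: 40.0
```

```bash
python3 -c "
from h import *
to(.564,-.2535,.243,.11)
"
```

```text
t 9.2 at [ 0.5185 -0.2589  0.246 ] rot [3.139e+00 1.000e-03 1.681e+00] op 0.0114 F [-0.  -0.5 -4.6]
 shift [0.0004 0.0458 0.0031] turn [0.0021 0.0014 0.0001]
```

Request:
{"name": "arm_command", "arguments": {
  "moves": [
    [[0,0.016,0],[0,0,0],0.004],
    [[0,0.03,0],[0,0,0],0.004],
    [[0,0.04,0],[0,0,0],0.004],
    [[0,0.045,0],[0,0,0],0.004],
    [[0,0.046,0],[0,0,0],0.004]
  ]
}}

```text
time: 9.7
tool_pos: [0.5631, -0.2537, 0.2448]
tool_rot: [3.141, 0.0, 1.681]
contact_force: [-0.9, -0.8, -5.3]
opening: 0.0116
grip_force: 40.0
```

Request:
{"name": "arm_command", "arguments": {
  "moves": [
    [[0,0,0.002],[0,0,0],0.004],
    [[0,0,0.008],[0,0,0],0.004],
    [[0,0,0.014],[0,0,0],0.004],
    [[0,0,0.018],[0,0,0],0.004],
    [[0,0,0.02],[0,0,0],0.004]
  ]
}}

```text
time: 10.2
tool_pos: [0.5621, -0.2539, 0.2238]
tool_rot: [-3.141, -0.001, 1.68]
contact_force: [-0.8, -0.6, -4.8]
opening: 0.0117
grip_force: 40.0
```

```bash
python3 -c "
from h import *
to(.564,-.2535,.198,.11)
im=robot.read_camera('scene'); np.save('pics/s2.npy',im); a=cv2.resize(im[215:365,150:310],None,fx=4,fy=4,interpolation=cv2.INTER_CUBIC)
cv2.imwrite('pics/s2.png',a[:,:,::-1])"
```

```text
t 10.2 at [ 0.5621 -0.2539  0.2238] rot [-3.141e+00 -1.000e-03  1.680e+00] op 0.0117 F [-0.8 -0.6 -4.8]
 shift [0.0002 0.002  0.0258] turn [-0.001  -0.0009 -0.0003]
```

View pics/s2.png

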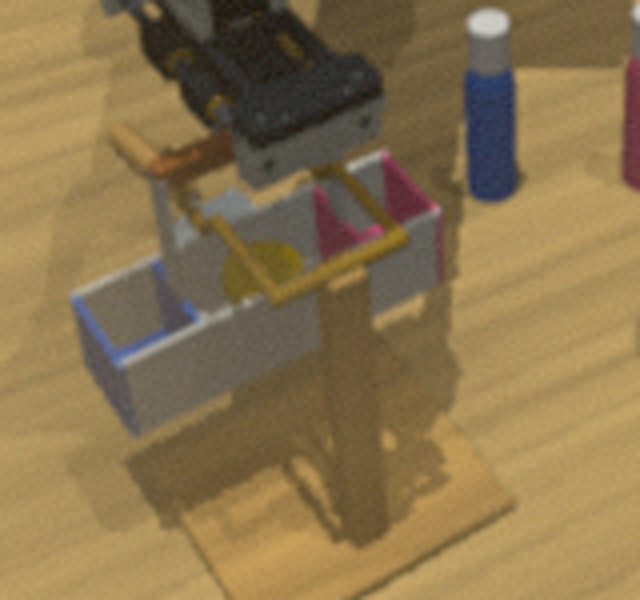

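Request:
{"name": "arm_command", "arguments": {
  "moves": [
    [[0,0.002,0.005],[0,0,0],0.004],
    [[0,0.002,0.011],[0,0,0],0.004],
    [[0,0.002,0.016],[0,0,0],0.004],
    [[0,0.002,0.02],[0,0,0],0.004],
    [[0,0.002,0.023],[0,0,0],0.004]
  ]
}}

```text
time: 10.75
tool_pos: [0.5644, -0.2537, 0.2011]
tool_rot: [-3.141, -0.0, 1.681]
contact_force: [0.5, 0.2, -4.8]
opening: 0.012
grip_force: 40.0
```

Request:
{"name": "arm_command", "arguments": {
  "moves": [
    [[0,0,0.001],[0,0,0],0.004],
    [[0,0,0.002],[0,0,0],0.004],
    [[0,0,0.003],[0,0,0],0.004],
    [[0,0,0.003],[0,0,0],0.004],
    [[0,0,0.003],[0,0,0],0.004]
  ]
}}

```text
time: 11.25
tool_pos: [0.5646, -0.2538, 0.1988]
tool_rot: [3.141, 0.0, 1.681]
contact_force: [-0.0, 0.3, -4.9]
opening: 0.0119
grip_force: 40.0
```

Request:
{"name": "arm_command", "arguments": {
  "moves": [
    [[0,0,0.001],[0,0,0],0.004],
    [[0,0,0.001],[0,0,0],0.004],
    [[0,0,0.0015],[0,0,0],0.004],
    [[0,0,0.002],[0,0,0],0.004],
    [[0,0,0.002],[0,0,0],0.004]
  ]
}}

```text
time: 11.75
tool_pos: [0.5647, -0.2539, 0.1986]
tool_rot: [3.14, 0.001, 1.681]
contact_force: [-4.4, 2.4, 8.5]
opening: 0.0116
grip_force: 40.0
```

Request:
{"name": "arm_command", "arguments": {
  "moves": [
    [[0,0,-0.001],[0,0,0],0.012],
    [[0,0,-0.001],[0,0,0],0.016],
    [[0,0,-0.001],[0,0,0],0.022],
    [[0,0,-0.001],[0,0,0],0.03],
    [[0,0,-0.001],[0,0,0],0.045]
  ]
}}

```text
time: 12.25
tool_pos: [0.5646, -0.2538, 0.1974]
tool_rot: [3.142, -0.0, 1.681]
contact_force: [0.1, 0.5, -0.5]
opening: 0.0334
grip_force: 0.0
```

Request:
{"name": "arm_command", "arguments": {
  "moves": [
    [[0,0,0],[0,0,0],0.06],
    [[0,0,0],[0,0,0],0.06],
    [[0,0,0],[0,0,0],0.06],
    [[0,0,-0.01],[0,0,0],0.06],
    [[0,0,-0.025],[0,0,0],0.06]
  ]
}}

```text
time: 12.75
tool_pos: [0.5642, -0.2535, 0.2226]
tool_rot: [-3.14, -0.001, 1.681]
contact_force: [0.7, 0.7, 1.3]
opening: 0.0601
grip_force: 0.0
```

Request:
{"name": "arm_command", "arguments": {
  "moves": [
    [[0,0,-0.03],[0,0,0],0.06],
    [[0,0,-0.06],[0,0,0],0.06],
    [[0,0,-0.09],[0,0,0],0.06],
    [[0,0,-0.11],[0,0,0],0.06],
    [[0,0,-0.12],[0,0,0],0.06]
  ]
}}

```text
time: 13.25
tool_pos: [0.5649, -0.2539, 0.3458]
tool_rot: [3.138, 0.003, 1.681]
contact_force: [0.1, 0.2, 0.8]
opening: 0.06
grip_force: 0.0
```

```bash
python3 -c "
from h import *
to(.48,-.1,.36,.11)
S=[robot.camera_model('wrist')]; a=robot.read_camera('wrist'); np.save('pics/w3.npy',a)
b=robot.read_camera('scene'); np.save('pics/s3.npy',b)
A=cv2.resize(a[:300,120:],None,fx=.9,fy=.9); B=cv2.resize(b[215:350,150:290],(400,386))
P=np.zeros((400,800,3),np.uint8); P[:A.shape[0],:A.shape[1]]=A; P[:386,400:]=B
cv2.imwrite('pics/w3.png',P[:,:,::-1])
m=S[0]; c,s=np.cos(.11),np.sin(.11)
for X in([0,.102,.13],[0,.056,.225],[-.032,.102,.13],[.032,.102,.13]):
  print(X,np.round((np.array(proj(m,[.5645+c*X[0]-s*X[1],-.2535+s*X[0]+c*X[1],X[2]]))-[120,0])*.9))
"
```

```text
t 13.25 at [ 0.5649 -0.2539  0.3458] rot [3.138e+00 3.000e-03 1.681e+00] op 0.06 F [0.1 0.2 0.8]
 shift [ 0.1623 -0.0674 -0.0149] turn [0.0036 0.0027 0.0001]
[0, 0.102, 0.13] [143.  68.]
[0, 0.056, 0.225] [143. 117.]
[-0.032, 0.102, 0.13] [114.  68.]
[0.032, 0.102, 0.13] [173.  68.]
```

View pics/w3.png

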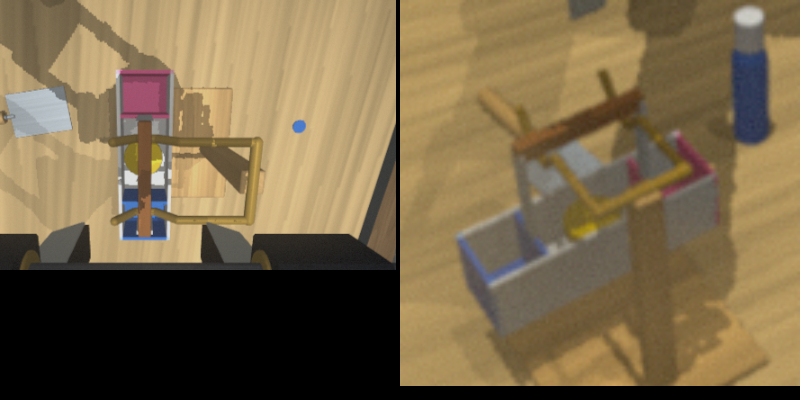

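```bash
python3 -c "
from h import *
to(.48,.057,.27,.11)"
```

```text
t 13.35 at [ 0.5648 -0.2539  0.3443] rot [3.139e+00 2.000e-03 1.681e+00] op 0.0598 F [ 0.5 -0.1  0.4]
 shift [ 0.3185 -0.0503  0.0736] turn [0.0025 0.0019 0.    ]
```

Request:
{"name": "arm_command", "arguments": {
  "moves": [
    [[0.02,-0.002,0],[0,0,0],0.06],
    [[0.06,-0.006,0],[0,0,0],0.06],
    [[0.105,-0.015,0],[0,0,0],0.06],
    [[0.15,-0.024,0],[0,0,0],0.06],
    [[0.195,-0.033,0.02],[0,0,0],0.06]
  ]
}}

```text
time: 13.85
tool_pos: [0.5101, -0.0622, 0.3232]
tool_rot: [3.139, 0.001, 1.68]
contact_force: [0.7, -0.2, -0.0]
opening: 0.06
grip_force: 0.0
```

Request:
{"name": "arm_command", "arguments": {
  "moves": [
    [[0.045,-0.006,0.02],[0,0,0],0.06],
    [[0.085,-0.012,0.04],[0,0,0],0.06],
    [[0.112,-0.017,0.052],[0,0,0],0.06],
    [[0.123,-0.017,0.054],[0,0,0],0.06],
    [[0.123,-0.017,0.054],[0,0,0],0.06]
  ]
}}

```text
time: 14.35
tool_pos: [0.4794, 0.0577, 0.2679]
tool_rot: [-3.14, -0.0, 1.683]
contact_force: [-0.0, -0.7, 0.2]
opening: 0.0599
grip_force: 0.0
```

```bash
python3 -c "
from h import *
to(.48,.057,.114,.11)
m=robot.camera_model('wrist'); shot('wrist','w4',1.4)
for X in([.48,.057,.15],[.436,-.042,.15]): print(np.round(1.4*np.array(proj(m,X))))
for u,v in((300,270),(400,270),(300,370)): print(u,v,pz(m,u/1.4,v/1.4,.15).round(4))
"
```

```text
t 14.35 at [0.4794 0.0577 0.2679] rot [-3.14  -0.     1.683] op 0.0599 F [-0.  -0.7  0.2]
 shift [-0.0008  0.0008  0.1539] turn [-0.0016 -0.0002  0.0022]
[394. 285.]
[306. 429.]
300 270 [0.4261 0.0601 0.15  ]
400 270 [0.4825 0.0664 0.15  ]
300 370 [ 0.4298 -0.0019  0.15  ]
```

View pics/w4.png

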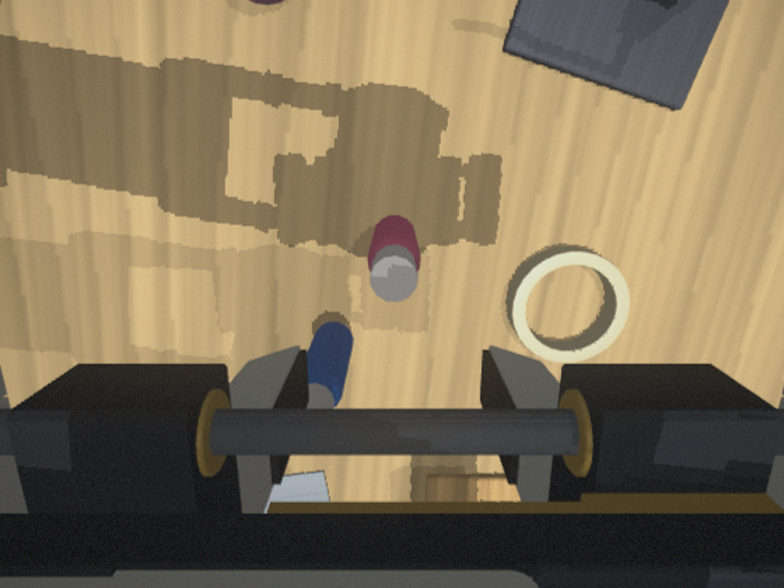

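Request:
{"name": "arm_command", "arguments": {
  "moves": [
    [[0.003,0,0.03],[0,0,0],0.06],
    [[0.003,0.001,0.07],[0,0,0],0.06],
    [[0.003,0.001,0.11],[0,0,0],0.06],
    [[0.003,0.001,0.14],[0,0,0],0.06],
    [[0.003,0.001,0.154],[0,0,0],0.06]
  ]
}}

```text
time: 14.9
tool_pos: [0.48, 0.0582, 0.1122]
tool_rot: [-3.138, -0.0, 1.679]
contact_force: [0.5, 0.6, 0.2]
opening: 0.0601
grip_force: 0.0
```

Request:
{"name": "arm_command", "arguments": {
  "moves": [
    [[0,0,0],[0,0,0],0.05],
    [[0,0,0],[0,0,0],0.035],
    [[0,0,0],[0,0,0],0.02],
    [[0,0,0],[0,0,0],0.02],
    [[0,0,0],[0,0,0],0.02]
  ],
  "squeeze": 25
}}

```text
time: 15.4
tool_pos: [0.4811, 0.0598, 0.1155]
tool_rot: [3.14, 0.0, 1.681]
contact_force: [-1.4, -0.3, 3.4]
opening: 0.0277
grip_force: 25.0
```

Request:
{"name": "arm_command", "arguments": {
  "moves": [
    [[0,0,0],[0,0,0],0.02],
    [[0,0,0],[0,0,0],0.02],
    [[0,0,-0.004],[0,0,0],0.02],
    [[0,0,-0.015],[0,0,0],0.02],
    [[0,0,-0.035],[0,0,0],0.02]
  ]
}}

```text
time: 15.9
tool_pos: [0.4796, 0.06, 0.1494]
tool_rot: [-3.138, -0.001, 1.681]
contact_force: [0.6, -0.4, -1.4]
opening: 0.0277
grip_force: 25.0
```

```bash
python3 -c "
from h import *
to(.5563,-.1795,.30,.11)"
```

```text
t 15.9 at [0.4796 0.06   0.1494] rot [-3.138e+00 -1.000e-03  1.681e+00] op 0.0277 F [ 0.6 -0.4 -1.4]
 shift [-0.2464  0.0495 -0.1509] turn [-0.0032 -0.0006  0.0001]
```

Request:
{"name": "arm_command", "arguments": {
  "moves": [
    [[0,0,-0.03],[0,0,0],0.02],
    [[0,0,-0.06],[0,0,0],0.02],
    [[0,0,-0.09],[0,0,0],0.02],
    [[-0.012,0.003,-0.12],[0,0,0],0.02],
    [[-0.035,0.008,-0.14],[0,0,0],0.02]
  ]
}}

```text
time: 16.4
tool_pos: [0.4924, 0.0267, 0.2927]
tool_rot: [3.139, 0.0, 1.683]
contact_force: [0.9, 0.1, -1.5]
opening: 0.0274
grip_force: 25.0
```

Request:
{"name": "arm_command", "arguments": {
  "moves": [
    [[-0.035,0.007,-0.01],[0,0,0],0.02],
    [[-0.075,0.015,-0.011],[0,0,0],0.02],
    [[-0.115,0.023,-0.011],[0,0,0],0.02],
    [[-0.15,0.031,-0.011],[0,0,0],0.02],
    [[-0.18,0.037,-0.011],[0,0,0],0.02]
  ]
}}

```text
time: 16.9
tool_pos: [0.549, -0.1507, 0.3011]
tool_rot: [-3.142, -0.0, 1.68]
contact_force: [0.2, 0.9, -1.3]
opening: 0.0274
grip_force: 25.0
```

Request:
{"name": "arm_command", "arguments": {
  "moves": [
    [[-0.018,0.003,0],[0,0,0],0.02],
    [[-0.028,0.004,0],[0,0,0],0.02],
    [[-0.031,0.0045,0],[0,0,0],0.02],
    [[-0.031,0.0045,0],[0,0,0],0.02],
    [[-0.031,0.0045,0],[0,0,0],0.02]
  ]
}}

```text
time: 17.4
tool_pos: [0.5566, -0.178, 0.301]
tool_rot: [3.141, -0.0, 1.682]
contact_force: [1.3, -0.4, -1.8]
opening: 0.0271
grip_force: 25.0
```

```bash
python3 -c "
from h import *
to(.5563,-.1795,.189,.11)
m=robot.camera_model('wrist');a=robot.read_camera('wrist'); np.save('pics/w5.npy',a)
m2=robot.camera_model('scene');b=robot.read_camera('scene'); np.save('pics/s5.npy',b)
A=cv2.resize(a[150:300,190:370],(400,333)); B=cv2.resize(b[190:340,150:310],(400,375))
P=np.zeros((375,800,3),np.uint8); P[:333,:400]=A; P[:,400:]=B
cv2.imwrite('pics/w5.png',P[:,:,::-1])
c,s=np.cos(.11),np.sin(.11)
for X in([-.032,.102,.13],[.032,.102,.13],[.032,.052,.13]):
  W=[.5645+c*X[0]-s*X[1],-.2535+s*X[0]+c*X[1],X[2]]
  print(X,np.round((np.array(proj(m,W))-[190,150])*2.222),np.round((np.array(proj(m2,W))-[150,190])*2.5+[400,0]))
"
```

```text
t 17.4 at [ 0.5566 -0.178   0.301 ] rot [ 3.141 -0.     1.682] op 0.0271 F [ 1.3 -0.4 -1.8]
 shift [-0.0015 -0.0005  0.112 ] turn [ 0.0002 -0.0004  0.0012]
[-0.032, 0.102, 0.13] [123.  24.] [643. 175.]
[0.032, 0.102, 0.13] [277.  24.] [679. 213.]
[0.032, 0.052, 0.13] [273. 139.] [634. 236.]
```

View pics/w5.png

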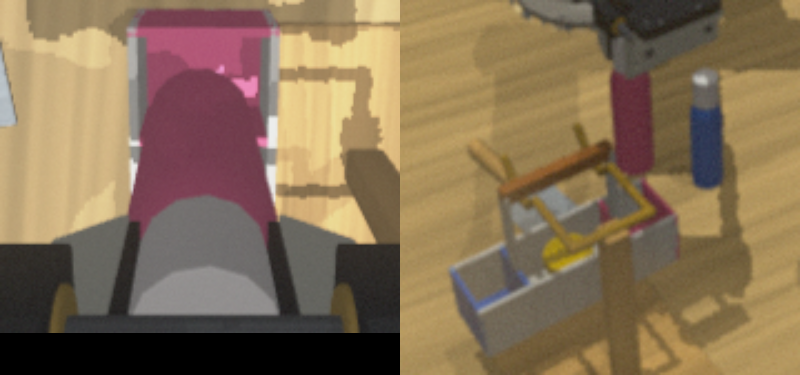

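Request:
{"name": "arm_command", "arguments": {
  "moves": [
    [[-0.001,0,0.015],[0,0,0],0.02],
    [[-0.001,0,0.035],[0,0,0],0.02],
    [[-0.001,0,0.055],[0,0,0],0.02],
    [[-0.001,0,0.075],[0,0,0],0.02],
    [[-0.001,0,0.09],[0,0,0],0.02]
  ]
}}

```text
time: 18.0
tool_pos: [0.5565, -0.1793, 0.2096]
tool_rot: [-3.141, -0.001, 1.682]
contact_force: [-0.3, 0.2, -2.1]
opening: 0.028
grip_force: 25.0
```

Request:
{"name": "arm_command", "arguments": {
  "moves": [
    [[0,0,0.006],[0,0,0],0.02],
    [[0,0,0.011],[0,0,0],0.02],
    [[0,0,0.015],[0,0,0],0.02],
    [[0,0,0.018],[0,0,0],0.02],
    [[0,0,0.019],[0,0,0],0.02]
  ]
}}

```text
time: 18.5
tool_pos: [0.557, -0.1802, 0.1918]
tool_rot: [3.141, 0.0, 1.681]
contact_force: [0.1, 0.3, -0.4]
opening: 0.0275
grip_force: 25.0
```

Request:
{"name": "arm_command", "arguments": {
  "moves": [
    [[0,0,0.001],[0,0,0],0.02],
    [[0,0,0.001],[0,0,0],0.02],
    [[0,0,0.0015],[0,0,0],0.02],
    [[0,0,0.0015],[0,0,0],0.02],
    [[0,0,0.0015],[0,0,0],0.02]
  ]
}}

```text
time: 19.0
tool_pos: [0.5569, -0.1802, 0.1902]
tool_rot: [3.141, 0.0, 1.681]
contact_force: [1.0, 0.1, -0.6]
opening: 0.0273
grip_force: 25.0
```

Request:
{"name": "arm_command", "arguments": {
  "moves": [
    [[0,0,0.001],[0,0,0],0.02],
    [[0,0,0.001],[0,0,0],0.02],
    [[0,0,0.0015],[0,0,0],0.02],
    [[0,0,0.002],[0,0,0],0.02],
    [[0,0,0.002],[0,0,0],0.02]
  ]
}}

```text
time: 19.5
tool_pos: [0.5573, -0.1805, 0.189]
tool_rot: [3.14, 0.001, 1.681]
contact_force: [0.4, -0.9, 4.4]
opening: 0.0276
grip_force: 25.0
```

Request:
{"name": "arm_command", "arguments": {
  "moves": [
    [[0,0,0],[0,0,0],0.03],
    [[0,0,0],[0,0,0],0.034],
    [[0,0,0],[0,0,0],0.04],
    [[0,0,0],[0,0,0],0.048],
    [[0,0,0],[0,0,0],0.05]
  ]
}}

```text
time: 20.0
tool_pos: [0.5568, -0.1801, 0.1879]
tool_rot: [-3.141, -0.0, 1.681]
contact_force: [0.8, -0.1, -0.2]
opening: 0.0489
grip_force: 0.0
```

Request:
{"name": "arm_command", "arguments": {
  "moves": [
    [[0,0,-0.005],[0,0,0],0.05],
    [[0,0,-0.02],[0,0,0],0.05],
    [[0,0,-0.04],[0,0,0],0.05],
    [[0,0,-0.065],[0,0,0],0.05],
    [[0,0,-0.095],[0,0,0],0.05]
  ]
}}

```text
time: 20.5
tool_pos: [0.5565, -0.18, 0.2838]
tool_rot: [-3.14, -0.001, 1.681]
contact_force: [0.4, -0.1, -0.8]
opening: 0.0499
grip_force: 0.0
```

```bash
python3 -c "
from h import *
to(.437,-.04,.27,.11)"
```

```text
t 20.5 at [ 0.5565 -0.18    0.2838] rot [-3.140e+00 -1.000e-03  1.681e+00] op 0.0499 F [ 0.4 -0.1 -0.8]
 shift [ 0.1523 -0.1034  0.014 ] turn [-0.0012 -0.0009  0.    ]
```

Request:
{"name": "arm_command", "arguments": {
  "moves": [
    [[0.025,-0.017,0],[0,0,0],0.06],
    [[0.06,-0.041,0],[0,0,0],0.06],
    [[0.1,-0.068,0.004],[0,0,0],0.06],
    [[0.135,-0.092,0.01],[0,0,0],0.06],
    [[0.152,-0.103,0.014],[0,0,0],0.06]
  ]
}}

```text
time: 21.0
tool_pos: [0.4355, -0.0382, 0.2696]
tool_rot: [3.141, -0.001, 1.682]
contact_force: [0.3, 0.4, 0.0]
opening: 0.0602
grip_force: 0.0
```

Request:
{"name": "arm_command", "arguments": {
  "moves": [
    [[0,0,0],[0,0,0],0.06],
    [[0,0,0],[0,0,0],0.06],
    [[0,0,0],[0,0,0],0.06],
    [[0,0,0],[0,0,0],0.06],
    [[0,0,0],[0,0,0],0.06]
  ]
}}

```text
time: 21.5
tool_pos: [0.4383, -0.0411, 0.269]
tool_rot: [-3.141, -0.0, 1.68]
contact_force: [-0.6, -0.2, 0.1]
opening: 0.0602
grip_force: 0.0
```

```bash
cat >> h.py <<'E'
def body(m,X,z0=0,z1=.15,r=.018,shape=(420,560)):
    "silhouette of a bottle standing at X"
    P=[]
    for z,q in((z0,r),(z0+.1,r),(z0+.115,.014),(z1,.014)):
        P+=[proj(m,[X[0]+q*np.cos(t),X[1]+q*np.sin(t),z]) for t in np.arange(0,6.28,.3)]
    k=np.zeros(shape,np.uint8); cv2.fillConvexPoly(k,cv2.convexHull(np.array(P,np.float32)).astype(np.int32),1); return k
E
python3 - <<'E'
from h import *
to(.4357,-.04,.115,.11)
m=robot.camera_model('wrist'); a=robot.read_camera('wrist'); np.save('pics/w6.npy',a)
h=cv2.cvtColor(a,cv2.COLOR_RGB2HSV)
k=((h[...,0]>105)&(h[...,0]<130)&(h[...,1]>110)&(h[...,2]>25)).astype(np.uint8)
n,l,st,ce=cv2.connectedComponentsWithStats(k); 
for i in range(1,n):
    if st[i,4]>40: print('blob',st[i],ce[i].round(1))
i=min((i for i in range(1,n) if st[i,4]>150),key=lambda i:abs(ce[i][0]-280)); k=(l==i).astype(np.uint8)
def cyl(X):  # visible blue: body hull, minus the cap-and-shoulder hull
    P=[proj(m,[X[0]+.018*np.cos(t),X[1]+.018*np.sin(t),z]) for z in(0,.1) for t in np.arange(0,6.28,.2)]
    q=np.zeros(k.shape,np.uint8); cv2.fillConvexPoly(q,cv2.convexHull(np.array(P,np.float32)).astype(np.int32),1)
    P=[proj(m,[X[0]+.014*np.cos(t),X[1]+.014*np.sin(t),z]) for z in(.115,.15) for t in np.arange(0,6.28,.2)]
    cv2.fillConvexPoly(q,cv2.convexHull(np.array(P,np.float32)).astype(np.int32),0); return q
b=max(((q:=cyl((x,y)))&k).sum()/(q|k).sum()*1e6+0 if 0 else (((q&k).sum()/(q|k).sum()),x,y) for x in np.arange(.42,.452,.001) for y in np.arange(-.055,-.025,.001) for q in[cyl((x,y))])
print('IoU,x,y',b)
g=max((((q&k).sum()/(q|k).sum()),x,y) for x in [.4357] for y in [-.04] for q in[cyl((x,y))]); print(g)
E
```

```text
File "<stdin>", line 15
SyntaxError: assignment expression cannot rebind comprehension iteration variable 'q'
```

```bash
python3 - <<'E'
from h import *
to(.4357,-.04,.115,.11)
m=robot.camera_model('wrist'); a=robot.read_camera('wrist'); np.save('pics/w6.npy',a)
h=cv2.cvtColor(a,cv2.COLOR_RGB2HSV)
k=((h[...,0]>105)&(h[...,0]<130)&(h[...,1]>110)&(h[...,2]>25)).astype(np.uint8)
n,l,st,ce=cv2.connectedComponentsWithStats(k)
big=[i for i in range(1,n) if st[i,4]>150]
for i in big: print('blob',st[i],ce[i].round(1))
k=(l==min(big,key=lambda i:abs(ce[i][0]-280))).astype(np.uint8)
def hull(q,X,r,zs,v):
    P=[proj(m,[X[0]+r*np.cos(t),X[1]+r*np.sin(t),z]) for z in zs for t in np.arange(0,6.28,.3)]
    cv2.fillConvexPoly(q,cv2.convexHull(np.array(P,np.float32)).astype(np.int32),v)
def iou(x,y):
    q=np.zeros(k.shape,np.uint8); hull(q,(x,y),.018,(0,.1),1); hull(q,(x,y),.014,(.115,.15),0)
    return (q&k).sum()/(q|k).sum()
print(max((iou(x,y),x,y) for x in np.arange(.422,.452,.001) for y in np.arange(-.055,-.025,.001)),iou(.4357,-.04))
E
```

```text
t 21.5 at [ 0.4383 -0.0411  0.269 ] rot [-3.141 -0.     1.68 ] op 0.0602 F [-0.6 -0.2  0.1]
 shift [ 0.0013 -0.0024  0.154 ] turn [-0.0002 -0.0001 -0.0009]
blob [261 156  33  30 576] [277.3 169.3]
(np.float64(0.7084870848708487), np.float64(0.436), np.float64(-0.04199999999999999)) 0.6422569027611045
```

Request:
{"name": "arm_command", "arguments": {
  "moves": [
    [[0,-0.002,0.03],[0,0,0],0.06],
    [[0,-0.002,0.07],[0,0,0],0.06],
    [[0,-0.002,0.11],[0,0,0],0.06],
    [[0,-0.002,0.14],[0,0,0],0.06],
    [[0,-0.002,0.154],[0,0,0],0.06]
  ]
}}

```text
time: 22.05
tool_pos: [0.4344, -0.0405, 0.1125]
tool_rot: [-3.137, -0.002, 1.68]
contact_force: [1.2, 0.2, 0.3]
opening: 0.0598
grip_force: 0.0
```

Request:
{"name": "arm_command", "arguments": {
  "moves": [
    [[0,0,0],[0,0,0],0.05],
    [[0,0,0],[0,0,0],0.035],
    [[0,0,0],[0,0,0],0.02],
    [[0,0,0],[0,0,0],0.02],
    [[0,0,0],[0,0,0],0.02]
  ],
  "squeeze": 25
}}

```text
time: 22.55
tool_pos: [0.4363, -0.0407, 0.1159]
tool_rot: [3.14, 0.001, 1.681]
contact_force: [-0.6, 1.0, 3.2]
opening: 0.0275
grip_force: 25.0
```

Request:
{"name": "arm_command", "arguments": {
  "moves": [
    [[0,0,0],[0,0,0],0.02],
    [[0,0,0],[0,0,0],0.02],
    [[0,0,-0.004],[0,0,0],0.02],
    [[0,0,-0.015],[0,0,0],0.02],
    [[0,0,-0.035],[0,0,0],0.02]
  ]
}}

```text
time: 23.05
tool_pos: [0.4347, -0.0403, 0.1496]
tool_rot: [-3.138, -0.001, 1.681]
contact_force: [0.8, 0.5, -0.3]
opening: 0.0274
grip_force: 24.9
```

```bash
python3 -c "
from h import *
to(.45,-.33,.30,.11); to(.574,-.33,.3,.11)"
```

```text
t 23.05 at [ 0.4347 -0.0403  0.1496] rot [-3.138e+00 -1.000e-03  1.681e+00] op 0.0274 F [ 0.8  0.5 -0.3]
 shift [-0.2894 -0.0171 -0.1508] turn [-0.0033 -0.0014  0.    ]
t 23.05 at [ 0.4347 -0.0403  0.1496] rot [-3.138e+00 -1.000e-03  1.681e+00] op 0.0274 F [ 0.8  0.5 -0.3]
 shift [-0.303   0.1061 -0.1512] turn [-0.0033 -0.0014  0.    ]
```

Request:
{"name": "arm_command", "arguments": {
  "moves": [
    [[0,0,-0.03],[0,0,0],0.02],
    [[-0.004,0,-0.065],[0,0,0],0.02],
    [[-0.02,0,-0.1],[0,0,0],0.02],
    [[-0.045,0,-0.13],[0,0,0],0.02],
    [[-0.08,0,-0.15],[0,0,0],0.02]
  ]
}}

```text
time: 23.55
tool_pos: [0.4448, -0.1201, 0.3027]
tool_rot: [3.139, 0.001, 1.683]
contact_force: [1.3, -1.0, -1.8]
opening: 0.0277
grip_force: 24.9
```

Request:
{"name": "arm_command", "arguments": {
  "moves": [
    [[-0.04,0,-0.002],[0,0,0],0.02],
    [[-0.08,0,-0.002],[0,0,0],0.02],
    [[-0.12,0,-0.002],[0,0,0],0.02],
    [[-0.16,0,-0.002],[0,0,0],0.02],
    [[-0.19,0,-0.002],[0,0,0],0.02]
  ]
}}

```text
time: 24.05
tool_pos: [0.4651, -0.3112, 0.3016]
tool_rot: [-3.141, -0.001, 1.68]
contact_force: [-0.6, 0.3, -1.1]
opening: 0.0276
grip_force: 24.9
```

```bash
python3 -c "
from h import *
to(.45,-.33,.30,.11); to(.574,-.33,.3,.11)"
```

```text
t 24.05 at [ 0.4651 -0.3112  0.3016] rot [-3.141e+00 -1.000e-03  1.680e+00] op 0.0276 F [-0.6  0.3 -1.1]
 shift [-0.0171 -0.017   0.0016] turn [-0.0008 -0.0006 -0.0012]
t 24.05 at [ 0.4651 -0.3112  0.3016] rot [-3.141e+00 -1.000e-03  1.680e+00] op 0.0276 F [-0.6  0.3 -1.1]
 shift [-0.0306  0.1062  0.0015] turn [-0.0008 -0.0006 -0.0012]
```

Request:
{"name": "arm_command", "arguments": {
  "moves": [
    [[-0.017,0.01,0],[0,0,0],0.02],
    [[-0.028,0.03,0],[0,0,0],0.02],
    [[-0.03,0.055,0],[0,0,0],0.02],
    [[-0.03,0.08,0],[0,0,0],0.02],
    [[-0.03,0.098,0],[0,0,0],0.02]
  ]
}}

```text
time: 24.55
tool_pos: [0.5672, -0.3277, 0.3013]
tool_rot: [-3.141, -0.001, 1.681]
contact_force: [-0.4, 0.5, -0.9]
opening: 0.0274
grip_force: 24.9
```

Request:
{"name": "arm_command", "arguments": {
  "moves": [
    [[0,0.007,0],[0,0,0],0.02],
    [[0,0.008,0],[0,0,0],0.02],
    [[0,0.008,0],[0,0,0],0.02],
    [[0,0.008,0],[0,0,0],0.02],
    [[0,0.008,0],[0,0,0],0.02]
  ]
}}

```text
time: 25.05
tool_pos: [0.5735, -0.3275, 0.3026]
tool_rot: [3.141, 0.0, 1.68]
contact_force: [-0.4, 0.1, -1.0]
opening: 0.0275
grip_force: 24.9
```

```bash
python3 - <<'E'
from h import *
to(.574,-.33,.189,.11)
# refit the caddy from the rim: compare blue end in scene before/after, and pink bottle upright
m=robot.camera_model('scene'); a=robot.read_camera('scene'); np.save('pics/s7.npy',a)
h=cv2.cvtColor(a,cv2.COLOR_RGB2HSV)
k=((h[...,0]>105)&(h[...,0]<130)&(h[...,1]>90)&(h[...,2]>40)).astype(np.uint8)
c,s=np.cos(.11),np.sin(.11)
W=lambda X:np.round(proj(m,[.5645+c*X[0]-s*X[1],-.2535+s*X[0]+c*X[1],X[2]]),1)
print('blue end corners pred',[W((x,-.102,z)).tolist() for x in(-.032,.032) for z in(.13,.07)])
n,l,st,ce=cv2.connectedComponentsWithStats(k)
for i in range(1,n):
    if st[i,4]>30 and 100<ce[i][0]<320:
        p=np.argwhere(l==i)[:,::-1]; print('blob',st[i],cv2.approxPolyDP(cv2.convexHull(p.astype(np.int32)),2,True)[:,0].tolist())
E
```

```text
t 25.05 at [ 0.5735 -0.3275  0.3026] rot [3.141 0.    1.68 ] op 0.0275 F [-0.4  0.1 -1. ]
 shift [-0.0026  0.0002  0.1136] turn [ 0.0002  0.0003 -0.0007]
blue end corners pred [[169.9, 296.3], [173.9, 313.8], [182.2, 314.7], [185.9, 332.2]]
blob [283 386   8   7  44] [[290, 389], [285, 392], [283, 387], [288, 386]]
```

```bash
python3 - <<'E'
from h import *
m=robot.camera_model('wrist');o=robot.observe();R=Ro.from_euler('xyz',o['tool_rot']).as_matrix()
C=R.T@(-m['R'].T@m['t']-o['tool_pos']); A=m['R']@R
R3=Ro.from_euler('xyz',[3.139,.002,1.681]).as_matrix(); p=np.array([.5648,-.2539,.3443])
m3=dict(m); m3['R']=A@R3.T; m3['t']=-m3['R']@(p+R3@C)
c,s=np.cos(.11),np.sin(.11)
for X in((0,.102,.13),(0,.056,.217),(0,-.056,.217),(0,-.102,.13),(0,-.102,.07)): print(X,np.round(proj(m3,[.5645+c*X[0]-s*X[1],-.2535+s*X[0]+c*X[1],X[2]]),1))
a=np.load('pics/w3.npy')
for u in(270,280): print(u,[(v,*map(int,a[v,u])) for v in list(range(72,84,1))+list(range(258,272,1))])
u=280; print([(v,*map(int,a[v,u])) for v in range(128,142)])
E
```

```text
(0, 0.102, 0.13) [279.6  75.8]
(0, 0.056, 0.217) [279.6 129.9]
(0, -0.056, 0.217) [279.7 261.4]
(0, -0.102, 0.13) [279.7 266.1]
(0, -0.102, 0.07) [279.7 246.1]
270 [(72, 132, 115, 84), (73, 132, 115, 83), (74, 133, 116, 86), (75, 134, 117, 85), (76, 134, 117, 87), (77, 145, 104, 95), (78, 163, 83, 115), (79, 164, 85, 113), (80, 160, 80, 110), (81, 148, 76, 101), (82, 104, 54, 71), (83, 94, 49, 63), (258, 60, 73, 98), (259, 61, 73, 99), (260, 55, 68, 94), (261, 52, 64, 91), (262, 51, 59, 88), (263, 58, 93, 152), (264, 75, 128, 212), (265, 73, 127, 210), (266, 129, 141, 187), (267, 184, 164, 129), (268, 192, 167, 120), (269, 194, 167, 124), (270, 193, 168, 123), (271, 194, 169, 125)]
280 [(72, 122, 105, 78), (73, 125, 110, 81), (74, 120, 106, 76), (75, 121, 106, 75), (76, 121, 105, 75), (77, 142, 99, 92), (78, 163, 82, 110), (79, 164, 83, 112), (80, 165, 82, 111), (81, 147, 75, 100), (82, 104, 54, 70), (83, 93, 49, 62), (258, 155, 108, 70), (259, 153, 106, 69), (260, 154, 107, 71), (261, 150, 105, 69), (262, 147, 104, 70), (263, 119, 111, 148), (264, 73, 128, 212), (265, 72, 126, 211), (266, 129, 142, 189), (267, 186, 164, 130), (268, 197, 170, 124), (269, 195, 171, 122), (270, 198, 170, 125), (271, 200, 173, 126)]
[(128, 97, 96, 94), (129, 96, 95, 95), (130, 95, 94, 93), (131, 96, 96, 96), (132, 96, 95, 94), (133, 89, 84, 79), (134, 86, 67, 52), (135, 98, 70, 49), (136, 110, 78, 51), (137, 111, 78, 51), (138, 111, 78, 50), (139, 111, 78, 51), (140, 111, 77, 47), (141, 115, 81, 56)]
```

Request:
{"name": "arm_command", "arguments": {
  "moves": [
    [[-0.002,0,0.015],[0,0,0],0.02],
    [[-0.002,0,0.035],[0,0,0],0.02],
    [[-0.002,0,0.055],[0,0,0],0.02],
    [[-0.002,0,0.075],[0,0,0],0.02],
    [[-0.002,0,0.092],[0,0,0],0.02]
  ]
}}

```text
time: 25.6
tool_pos: [0.5738, -0.3292, 0.2093]
tool_rot: [-3.141, -0.0, 1.68]
contact_force: [0.0, -0.9, -0.9]
opening: 0.0275
grip_force: 24.9
```

Request:
{"name": "arm_command", "arguments": {
  "moves": [
    [[0,0,0.006],[0,0,0],0.02],
    [[0,0,0.011],[0,0,0],0.02],
    [[0,0,0.015],[0,0,0],0.02],
    [[0,0,0.018],[0,0,0],0.02],
    [[0,0,0.019],[0,0,0],0.02]
  ]
}}

```text
time: 26.1
tool_pos: [0.5744, -0.3292, 0.1914]
tool_rot: [3.141, 0.0, 1.681]
contact_force: [-0.2, 0.3, -1.4]
opening: 0.0277
grip_force: 24.9
```

Request:
{"name": "arm_command", "arguments": {
  "moves": [
    [[0,0,0.001],[0,0,0],0.02],
    [[0,0,0.001],[0,0,0],0.02],
    [[0,0,0.002],[0,0,0],0.02],
    [[0,0,0.0025],[0,0,0],0.02],
    [[0,0,0.0025],[0,0,0],0.02]
  ]
}}

```text
time: 26.6
tool_pos: [0.5746, -0.3293, 0.1896]
tool_rot: [3.14, 0.001, 1.681]
contact_force: [-1.1, 1.0, 4.9]
opening: 0.0275
grip_force: 25.0
```

Request:
{"name": "arm_command", "arguments": {
  "moves": [
    [[0,0,0],[0,0,0],0.03],
    [[0,0,0],[0,0,0],0.034],
    [[0,0,0],[0,0,0],0.04],
    [[0,0,0],[0,0,0],0.048],
    [[0,0,0],[0,0,0],0.05]
  ]
}}

```text
time: 27.1
tool_pos: [0.5743, -0.3291, 0.1884]
tool_rot: [-3.141, -0.0, 1.681]
contact_force: [-0.0, 1.3, 0.3]
opening: 0.0489
grip_force: 0.0
```

Request:
{"name": "arm_command", "arguments": {
  "moves": [
    [[0,0,-0.005],[0,0,0],0.05],
    [[0,0,-0.02],[0,0,0],0.05],
    [[0,0,-0.04],[0,0,0],0.05],
    [[0,0,-0.065],[0,0,0],0.05],
    [[0,0,-0.095],[0,0,0],0.05]
  ]
}}

```text
time: 27.6
tool_pos: [0.574, -0.3289, 0.2842]
tool_rot: [-3.141, -0.001, 1.681]
contact_force: [0.4, 0.1, 0.7]
opening: 0.0499
grip_force: 0.0
```

Request:
{"name": "arm_command", "arguments": {
  "moves": [
    [[0.03,-0.01,-0.04],[0,0,0],0.05],
    [[0.06,-0.04,-0.08],[0,0,0],0.05],
    [[0.06,-0.08,-0.1],[0,0,0],0.05],
    [[0.06,-0.11,-0.1],[0,0,0],0.05],
    [[0.06,-0.11,-0.1],[0,0,0],0.05]
  ]
}}

```text
time: 28.1
tool_pos: [0.4559, -0.2817, 0.3865]
tool_rot: [3.139, 0.003, 1.679]
contact_force: [0.8, -0.5, 0.2]
opening: 0.0498
grip_force: 0.0
```

```bash
python3 - <<'E'
from h import *
o=robot.observe(); print(o['time'],o['tool_pos'].round(3),o['contact_force'].round(1))
b0=np.load('pics/s5.npy').astype(int); c,s=np.cos(.11),np.sin(.11)
W=lambda X:[.5645+c*X[0]-s*X[1],-.2535+s*X[0]+c*X[1],X[2]]
for cam in('scene','top'):
    m=robot.camera_model(cam); im=robot.read_camera(cam); np.save(f'pics/{cam}9.npy',im); h=cv2.cvtColor(im,cv2.COLOR_RGB2HSV)
    for n,y,lo,hi in(('pink',.076,160,180),('blue',-.076,105,130)):
        # bottle expected silhouette, and the cap centre
        P=W((0,y,0)); k=body(m,P,.074,.224)
        cap=proj(m,W((0,y,.207))); bod=proj(m,W((0,y,.15)))
        hit=(h[...,0]>=lo)&(h[...,0]<=hi)&(h[...,1]>90)
        u,v=map(int,np.round(cap)); print(cam,n,'cap px',np.round(cap),im[v-1:v+2,u-1:u+2].mean((0,1)).astype(int),'body px',np.round(bod),im[int(bod[1]),int(bod[0])],'coverage',(k*hit).sum()/k.sum())
    t=proj(m,W((0,0,.114))); print('tub',np.round(t),im[int(t[1]),int(t[0])])
    if cam=='scene':
        d=np.abs(im.astype(int)-b0).sum(2); 
        r=d[285:340,160:185]; print('change at blue end of caddy',r.mean().round(1))
E
```

```text
28.1 [ 0.456 -0.282  0.386] [ 0.8 -0.5  0.2]
scene pink cap px [243. 248.] [112 108 101] body px [245. 266.] [119  84  46] coverage 0.16183574879227053
scene blue cap px [182. 276.] [124 114 100] body px [186. 294.] [88 82 92] coverage 0.0
tub [218. 290.] [114  92  53]
change at blue end of caddy 31.0
top pink cap px [366. 144.] [226 227 229] body px [362. 152.] [92 50 62] coverage 0.502
top blue cap px [433. 138.] [144 138 128] body px [426. 146.] [165 160 150] coverage 0.01870748299319728
tub [390. 154.] [178 151   0]
```

Request:
{"name": "arm_command", "arguments": {
  "moves": [
    [[0.045,0,0],[0,0,0],0.05],
    [[0.09,0,0],[0,0,0],0.05],
    [[0.135,0,0],[0,0,0],0.05],
    [[0.18,0,0],[0,0,0],0.05],
    [[0.225,0,0],[0,0,0],0.05]
  ]
}}

```text
time: 28.7
tool_pos: [0.4342, -0.056, 0.383]
tool_rot: [-3.141, -0.001, 1.681]
contact_force: [1.0, 0.4, 0.2]
opening: 0.0503
grip_force: 0.0
```

Request:
{"name": "arm_command", "arguments": {
  "moves": [
    [[0.045,0,0],[0,0,0],0.05],
    [[0.09,-0.02,0],[0,0,0],0.05],
    [[0.135,-0.04,0],[0,0,0],0.05],
    [[0.15,-0.05,0],[0,0,0],0.05],
    [[0.15,-0.05,0],[0,0,0],0.05]
  ]
}}

```text
time: 29.2
tool_pos: [0.367, 0.0879, 0.3838]
tool_rot: [-3.141, -0.001, 1.685]
contact_force: [-0.1, 0.2, 0.3]
opening: 0.05
grip_force: 0.0
```

```bash
python3 - <<'E'
from h import *
o=robot.observe(); print(o['time'],o['tool_pos'].round(3))
c,s=np.cos(.11),np.sin(.11)
W=lambda X:[.5645+c*X[0]-s*X[1],-.2535+s*X[0]+c*X[1],X[2]]
for cam in('scene','top'):
    m=robot.camera_model(cam); im=robot.read_camera(cam); np.save(f'pics/{cam}10.npy',im)
    im=cv2.medianBlur(im,3)
    for n,y in(('pink',.076),('blue',-.076)):
        for z in(.218,.207,.195,.18,.165,.15,.14,.12,.1):
            q=W((.0 if z>.19 else 0,y,z)); p=proj(m,q); print(cam,n,z,np.round(p).tolist(),im[int(round(p[1])),int(round(p[0]))])
E
```

```text
29.2 [0.367 0.088 0.384]
scene pink 0.218 [243.0, 244.0] [192 189 182]
scene pink 0.207 [243.0, 248.0] [105  99  90]
scene pink 0.195 [244.0, 252.0] [102  96  88]
scene pink 0.18 [244.0, 257.0] [104  89  84]
scene pink 0.165 [244.0, 261.0] [121  57  72]
scene pink 0.15 [245.0, 266.0] [116  81  55]
scene pink 0.14 [245.0, 269.0] [134 105  42]
scene pink 0.12 [245.0, 275.0] [139 110  45]
scene pink 0.1 [246.0, 281.0] [129 100 101]
scene blue 0.218 [181.0, 272.0] [183 177 165]
scene blue 0.207 [182.0, 276.0] [116 107  89]
scene blue 0.195 [183.0, 280.0] [115 105  89]
scene blue 0.18 [184.0, 284.0] [117 106  88]
scene blue 0.165 [185.0, 289.0] [89 85 96]
scene blue 0.15 [186.0, 294.0] [87 80 83]
scene blue 0.14 [186.0, 297.0] [86 80 84]
scene blue 0.12 [187.0, 303.0] [86 80 83]
scene blue 0.1 [188.0, 309.0] [108  99 102]
top pink 0.218 [367.0, 143.0] [219 221 224]
top pink 0.207 [366.0, 144.0] [219 221 224]
top pink 0.195 [365.0, 146.0] [211 212 215]
top pink 0.18 [364.0, 148.0] [121 120 121]
top pink 0.165 [363.0, 150.0] [81 75 75]
top pink 0.15 [362.0, 152.0] [85 56 64]
top pink 0.14 [361.0, 154.0] [89 28 49]
top pink 0.12 [360.0, 156.0] [83 25 45]
top pink 0.1 [359.0, 159.0] [82 24 44]
top blue 0.218 [435.0, 136.0] [218 219 222]
top blue 0.207 [433.0, 138.0] [214 216 218]
top blue 0.195 [432.0, 140.0] [144 143 144]
top blue 0.18 [430.0, 142.0] [79 76 75]
top blue 0.165 [428.0, 144.0] [69 69 75]
top blue 0.15 [426.0, 146.0] [12 36 74]
top blue 0.14 [424.0, 147.0] [17 34 67]
top blue 0.12 [422.0, 150.0] [34 39 59]
top blue 0.1 [419.0, 153.0] [ 6 29 64]
```

```bash
python3 -c "
from cell import robot
print(robot.hand_in())"
```

```text
the job is handed in; nothing more can be done
None
```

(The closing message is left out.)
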